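# Shut the vial compartment and stack the upper tier on its frame

### The arm

A 6-joint arm with a two-finger parallel gripper is mounted at the origin on the work surface. World frame = base frame: x ahead of the robot, y to its left, z up, the work surface at z = 0. Lengths are in m, angles in rad, forces in N, time in s.
With the tool pointing down it reaches from about 0.35 to 0.975 m from the base axis. Payload 17.4 kg.
Tool frame: the origin (TCP) lies midway between the tips of the shut fingers; the grasp point (between the pads) lies 19 mm behind it (manip.pinch_z is the distance from the TCP to the grasp point, in m); z points along the fingers, y is the line along which they close (so a half turn about z gives the same grasp; the last joint's range is limited). The gripper opens to 85 mm and grips with 20 to 120 N. Pads are 22 mm wide; open, the fingers measure 114 mm over their backs; the gripper's body (76 mm by 85 mm) begins 54 mm behind the grasp point. The pads swing forward as they close: fully open they stand 13 mm farther back than shut.
Start: joints at [-1.138, 0.116, 1.442, -0, 1.584, -0.038], TCP at [0.306, -0.602, 0.231] pointing down, gripper open.
Joint ranges: [-2.83, 2.83], [-0.83, 2.19], [0.07, 2.5], [-1.14, 4.28], [0.01, 3], [-2.97, 2.97]. Speed limits (rad/s): [1.89, 1.89, 2.22, 3.14, 3.14, 3.14].

### API

Orientations are given as a unit quaternion [w, x, y, z].
In Python, from bench import telemetry, read_camera, camera_model, manip gives the robot as it stands.
- The arm moves only by the tool send_rows, never from a script. Its argument "deltas" is text: rows parted by semicolons, each of 6 numbers parted by spaces: the shift along the tool's x, y, z normalised to -1 to 1, where 1 is 0.02 m, then the turn, a rotation vector about the tool's x, y, z normalised to -1 to 1, where 1 is 0.12 rad. A call has 1 to 12 rows; each row shifts and turns the commanded pose from where the row before left it, along the tool's axes as they then stand; what a row does not reach is not made up. A row lasts 1/12 s, in which the tool goes at most 41.7 mm and 7.16 degrees, less where a joint would pass 70% of its speed; a pose out of reach is approached as far as the arm can. A call with a number of a shift or a turn outside -1 to 1 is refused whole. A call with a gripper value outside its range is refused whole. "claw" is the opening, from 0 (shut) to 1 (fully open), set as the call begins (left out, the last holds). The fingers move at their own pace and stop on an object; "grip_force" is the grip in N (left out, the last holds). Time passes only in rows, so rows that do not move let the fingers close. It gives the time, the measured TCP pose, the force, the opening and the grip force at its end, in the units of the state.
- telemetry.read_state(): the state, without advancing time (a new reading comes with each control period).
- read_camera(name): name is "scene" or "top" or "wrist"; returns (picture, depth): 480x640x3 uint8, red, green, blue; 480x640 float32, m along the optical axis (not along the pixel's ray), 0 where there is no reading.
- camera_model(name): a dict with "intrinsics" (3x3 intrinsics, pixels), "distortion" ([k1, k2, p1, p2, k3] as OpenCV has them; the pictures are not rectified), "world_from_camera" (4x4, takes a point from camera to world coordinates). Camera axes: x right, y down, z forward; pixel columns grow to the right and rows downward; lengths in m; the calibration is good to about 2 mm. A picture is of the moment at which its call begins: read the wrist's pose just before it. camera_model takes no time and is no camera call; for the wrist camera it gives the pose at the moment of the call.
- manip.job_done(): hands the job in; it is judged then, once.
The state is a dict: "clock": time; "joint_pos": joint angles; "joint_velocities": joint speeds; "tau": joint torques, N m; "tcp_pos": TCP position; "eef_rot": TCP orientation; "wrist_force": force on the tool from outside, world axes, zero at the start; "torque": the same for the moment, N m; "grip_width": finger opening in m; "grasp_force": force on a finger pad.
Only numpy, scipy, OpenCV 4.12 (cv2) and the standard library are available. Lean on these libraries where they do the work, as an engineer would, in place of code of your own. Each camera call takes 0.05 s, during which the arm holds its last target. There are 200 camera calls.

### The job

Slide the cover of the lower vial frame fully shut, then stack the upper tier on that frame: socket all four corner posts fully home, guiding the tier down in the gripper rather than dropping it, and let go. Keep the tier upright throughout and leave the other loose things on the bench where they are.

Things in the scene. Friction and masses are not known exactly. Their poses are not given: they have to be found in the camera images.
- dock: Aluminium plate 162 (x) x 260 (y) x 8 mm fixed to the bench, with steel guide rails along its y. Origin: centre of its underside, z up. The grey lower frame (130 x, 186 y, 60 mm tall) is clamped on it between the rails, parallel to it and centred in x, but its centre is 0 to 22 mm from the plate's centre along +y or -y: this offset is not reported; find it by touch or by eye.
- sockets (a point): Point of the dock, 68 mm above its underside, over the plate's centre, axes as the dock's; level with the rims of the lower frame's four square corner sockets. Sockets: centres at x +-52, y +-80 mm from the FRAME's centre (up to 22 mm from here along y), openings 18 x 18, outside 26 x 26, 22 mm deep to a flat floor. The frame does not move when pushed.
- cover (a joint): Flat cover (73 x 150 x 4 mm, top 58 mm above the dock's underside) sliding along the dock's y over the frame's compartment. 0 = shut, at its stop; up to 0.075 m out to -y. About 2 N friction, stays put. Grip: upright ridge, 44 (x) x 10 (y) mm, 58 to 88 mm above the dock's underside; centre at x = 0, y = -60 mm minus the joint value from the FRAME's centre.
- tier_bar (a point): Centre of the carrying bar of the upper tier, 132 mm above the feet of its posts; z up, y along the bar. Bar 12 (x) x 14 (z) mm, 108 mm clear between its uprights. The tier is loose, about 0.5 kg, 139 mm tall, and stands on the bench. Fully seated, this point is 178 mm above the dock's underside; 200 mm with the feet only on the socket rims.
- tier_mid (a point): Centre of the upper tier's deck, 66 mm above the feet, axes as the tier's. Grey deck 130 (x) x 186 (y) x 8 mm with small vials at x +-40 mm, their tops 93 mm above the feet. Four round aluminium posts, 14 mm diameter, at x +-52, y +-80 mm, feet tapered to 11 mm over the last 3 mm. The deck's underside is 62 mm above the feet. It fits either way round (half turn).
- bottle_big: clear glass bottle with a screw cap, 72 mm across, 160 mm tall; a bystander, to be left where it is. Origin: centre of its underside.
- bottle_small: smaller glass bottle with a screw cap and paper label, 58 mm across, 130 mm tall; a bystander, to be left where it is. Origin: centre of its underside.
- beaker: open white beaker, 64 mm across, 80 mm tall; a bystander, to be left where it is. Origin: centre of its underside.
- cap_box: small cardboard box, 45 x 45 x 35 mm; a bystander, to be left where it is. Origin: centre of its underside.
- driver: screwdriver, 160 mm long, lying on the bench; a bystander, to be left where it is.
- jar: amber jar, 60 mm across, 70 mm tall; a bystander, to be left where it is. Origin: centre of its underside.
- notebook: closed blue notebook, 100 x 140 x 12 mm, lying flat; a bystander, to be left where it is. Origin: centre of its underside.
Not all that is in view belongs to the job. What is shaped like the part that bears tier_bar but pink or yellow is not meant.

How it is judged:
By the outcome, as a careful person would: the job done as asked, in the order asked, and still so for the second after the job is handed in, with the robot touching nothing.
It also fails if it takes over 59 s, if anything falls off the work surface, if the arm or the gripper's body presses on something with over 40 N, if the wrist force passes 120 N, or if a joint passes its speed limit or range.

## Working session

There is one attempt and no reset: what is moved stays moved. The work goes in short steps, Python scripts to look and compute and a tool call to move; the robot and the scene stay as the last step left them, time stands still between calls to the robot, and variables do not carry over. Pictures are saved under pics/ and viewed, at most 10 in all, crops included, and the job is handed in when it is done.

Besides the shell and the picture viewer there is one more tool, called as name(argument=value, ...), one argument or row to a line, values as JSON. send_rows: Moves the arm, as the interface text tells. Scaled input: -1 to 1 covers 0.02 m each way for a shift and 0.12 rad each way for a turn. Its arguments: {"type":"object","properties":{"deltas":{"type":"string"},"claw":{"type":"number"},"grip_force":{"type":"number"}},"required":["deltas"]}

```bash
ls; mkdir -p pics; python3 - <<'E'
from bench import telemetry, read_camera, camera_model
import cv2,numpy as np
s=telemetry.read_state();print({k:np.round(v,3).tolist() for k,v in s.items()})
for n in("scene","top"):
    im,d=read_camera(n);cv2.imwrite(f"pics/{n}0.png",im[:,:,::-1]);np.savez(f"{n}0.npz",im=im,d=d)
    m=camera_model(n);print(n,{k:np.round(v,4).tolist() for k,v in m.items()},(d>0).mean())
E
```

```text
pics
{'clock': 0.0, 'joint_pos': [-1.138, 0.116, 1.442, -0.0, 1.584, -0.038], 'joint_velocities': [-0.001, 0.001, -0.0, -0.001, -0.001, -0.001], 'tau': [-0.0, -73.198, -63.249, 0.0, 0.006, 0.0], 'tcp_pos': [0.306, -0.601, 0.231], 'eef_rot': [-0.001, 0.972, 0.233, -0.0], 'wrist_force': [0.383, -0.046, 0.662], 'torque': [0.005, -0.012, 0.017], 'grasp_force': 0.0, 'grip_width': 0.085}
scene {'intrinsics': [[600.2833, 0.0, 316.6929], [0.0, 600.2833, 253.9787], [0.0, 0.0, 1.0]], 'distortion': [0.0003, 0.0, 0.0, 0.0, 0.0], 'world_from_camera': [[0.6873, 0.5055, -0.5216, 1.2682], [0.7263, -0.4684, 0.5031, -0.656], [0.01, -0.7246, -0.6891, 1.0837], [0.0, 0.0, 0.0, 1.0]]} 0.995927734375
top {'intrinsics': [[485.0405, 0.0, 317.5504], [0.0, 485.0405, 251.6868], [0.0, 0.0, 1.0]], 'distortion': [0.0235, 0.0, 0.0, 0.0, 0.0], 'world_from_camera': [[0.0179, -0.9863, 0.1641, 0.298], [-0.9997, -0.0201, -0.0118, 0.0733], [0.015, -0.1638, -0.9864, 1.4126], [0.0, 0.0, 0.0, 1.0]]} 0.9959765625
```

View pics/scene0.png

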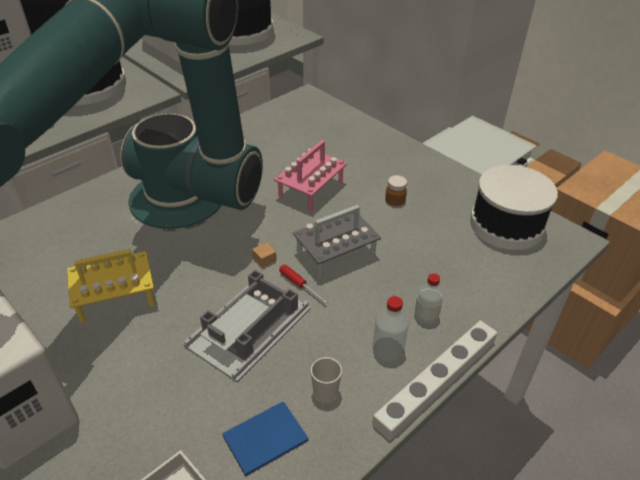

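View pics/top0.png

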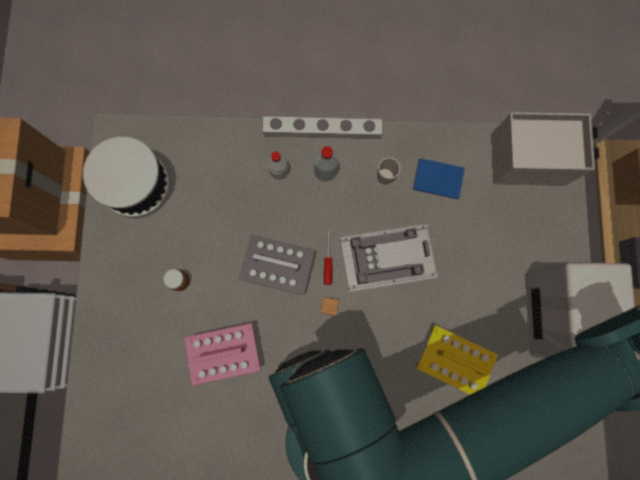

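The scene view shows the grey tier at (337,238) and the dock at (248,325). In the top view the tier is at (278,264), the dock at (390,257), and the cover ridge at its right end (427,248), which is towards world -y. I'll measure both from the top depth.

```bash
cat > h.py <<'E'
import cv2,numpy as np
from bench import telemetry, read_camera, camera_model, manip
def cloud(d,m):
    v,u=np.mgrid[0:480,0:640]
    K=np.array(m["intrinsics"]);D=np.array(m["distortion"],float)
    n=cv2.undistortPoints(np.stack([u,v],-1).reshape(-1,1,2).astype(float),K,D).reshape(480,640,2)
    p=np.dstack([n[...,0]*d,n[...,1]*d,d]);T=np.array(m["world_from_camera"])
    return p@T[:3,:3].T+T[:3,3]
def rect(P,mask,name):
    q=(P[mask][:,:2]*1000).astype(np.float32)
    if len(q)<8: print(name,"few",len(q));return
    (c,s,a)=cv2.minAreaRect(q);print(name,len(q),"c",np.round(c,1),"size",np.round(s,1),"ang",round(a,2),"mean",np.round(q.mean(0),1))
E
python3 - <<'E'
from h import *
z=np.load("top0.npz");P=cloud(z["d"],camera_model("top"))
v,u=np.mgrid[0:480,0:640];Z=P[...,2]
def box(a,b,c,d):return (u>a)&(u<c)&(v>b)&(v<d)
t=box(232,228,322,300);k=box(338,220,442,292)
print("bench z",np.median(Z[box(440,200,500,300)]))
rect(P,t&(Z>.055)&(Z<.1),"deck+vials");rect(P,t&(Z>.118),"bar")
rect(P,k&(Z>.004),"dock all");rect(P,k&(Z>.062)&(Z<.075),"frame rims");rect(P,k&(Z>.077),"ridge")
for i in (350,365,380,395,410,428):print(i,np.round(Z[228:290:4,i]*1000).astype(int))
E
```

```text
bench z 9.541370983967568e-05
deck+vials 2830 c [484.4 170.9] size [186.6 130.4] ang 77.17 mean [482.  169.8]
bar 254 c [423.4 121.6] size [255.6  83.1] ang 39.08 mean [467.  160.7]
dock all 4959 c [ 465.2 -118.2] size [326.7 389.6] ang 1.14 mean [ 515.6 -146.2]
frame rims 447 c [ 521.  -152.9] size [130.3 212.6] ang 10.18 mean [ 518.3 -147. ]
ridge 93 c [414.9 -97.8] size [ 39.2 412.6] ang 39.76 mean [ 480.7 -169.6]
350 [ 9 -1  7 20  9  9  8 15  5  5 10  6 10  5  9 22]
365 [   1   -4   24   24   60 1413   45   15   19   11   15   61   47   69
   26    3]
380 [-3 21  9 14 55 53 51 51 50 62 57 34 17 20  8  0]
395 [-3 27 15 61 58 57 62 60 56 61 57 10 18 19  1  0]
410 [69 47 70 61 57 62 61 55 58 64  9 16 21  8  3 -3]
428 [-3  0  6  8 63 94 90 58 58  9  6  6 17 -1  0 -2]
```

```bash
python3 - <<'E'
from h import *
z=np.load("top0.npz");P=cloud(z["d"],camera_model("top"))
v,u=np.mgrid[0:480,0:640];Z=P[...,2]
def box(a,b,c,d):return (u>a)&(u<c)&(v>b)&(v<d)&(Z<.2)
def op(m,k=3):return cv2.morphologyEx(m.astype(np.uint8),cv2.MORPH_OPEN,np.ones((k,k)))>0
t=box(232,228,322,300);k=box(338,220,442,292)
rect(P,op(t&(Z>.118)),"bar")
rect(P,op(k&(Z>.005),5),"dock all");rect(P,op(k&(Z>.078)),"ridge")
rect(P,op(k&(Z>.04)),"frame+cover")
s=telemetry.read_state();m=camera_model("wrist")
from scipy.spatial.transform import Rotation as R
q=s["eef_rot"];Rt=R.from_quat([q[1],q[2],q[3],q[0]])
T=np.array(m["world_from_camera"])
print("tool axes\n",np.round(Rt.as_matrix(),3));print("cam in tool",Rt.inv().apply(T[:3,3]-s["tcp_pos"]),"\n",np.round(Rt.as_matrix().T@T[:3,:3],3),m["intrinsics"])
print(manip.pinch_z)
E
```

```text
bar 225 c [484.2 170.3] size [122.4  13.2] ang 77.2 mean [482.9 168.9]
dock all 3991 c [ 520.7 -150.7] size [161.5 260.1] ang 9.91 mean [ 517.5 -147.4]
ridge 65 c [ 536.7 -245. ] size [42.8 11.2] ang 9.05 mean [ 537.1 -245.3]
frame+cover 2253 c [ 521.  -153.8] size [130.3 216.3] ang 10.15 mean [ 522.3 -160.4]
tool axes
 [[ 0.891  0.454 -0.   ]
 [ 0.454 -0.891  0.001]
 [ 0.    -0.001 -1.   ]]
cam in tool [ 0.07253652 -0.00043473 -0.14282531] 
 [[ 0.001 -0.96  -0.281]
 [ 1.     0.001 -0.   ]
 [ 0.001 -0.281  0.96 ]] [[389.0112174    0.         319.42926393]
 [  0.         389.0112174  237.44294519]
 [  0.           0.           1.        ]]
0.0187
```

Dock is at (521,-151) mm with yaw about +10°; the tier is at (484,171) with yaw about -12.8°. The cover is about 48 mm open and the frame offset is roughly +12. First I turn the tool so that tool x lies along dock +y and tool y along dock +x.

send_rows(
  deltas="0 0 -0.1 0 0 -0.965;0 0 -0.1 0 0 -0.965;0 0 -0.1 0 0 -0.965;0 0 -0.1 0 0 -0.965;0 0 -0.1 0 0 -0.965;0 0 -0.1 0 0 -0.965;0 0 -0.1 0 0 -0.965;0 0 -0.1 0 0 -0.965;0 0 -0.1 0 0 -0.965;0 0 -0.1 0 0 -0.965;0 0 0 0 0 -0.965;0 0 0 0 0 0",
  claw=0,
)

```text
clock: 1.1
tcp_pos: [0.3062, -0.6015, 0.251]
eef_rot: [-0.0, 0.641, 0.768, 0.0]
wrist_force: [0.1, 0.2, 0.8]
grip_width: 0.0
grasp_force: 0.0
```

send_rows(
  deltas="0.8 0.6 0 0 0 0;0.8 0.6 0 0 0 0;0.8 0.6 0 0 0 0;0.8 0.6 0 0 0 0;0.8 0.6 0 0 0 0;0.8 0.6 0 0 0 0;0.8 0.6 0 0 0 0;0.8 0.6 0 0 0 0;0.8 0.6 0 0 0 0;0.8 0.6 0 0 0 0;0.8 0.6 0 0 0 0;0.8 0.6 0 0 0 0",
)

```text
clock: 2.1
tcp_pos: [0.4151, -0.3866, 0.251]
eef_rot: [-0.0, 0.645, 0.764, 0.0]
wrist_force: [-0.7, 0.0, -0.3]
grip_width: 0.0
grasp_force: 0.0
```

send_rows(
  deltas="0.8 0.6 0 0 0 0;0.8 0.6 0 0 0 0;0.8 0.6 0 0 0 0;0.8 0.6 0 0 0 0;0.8 0.6 0 0 0 0;0.8 0.6 0 0 0 0;0.8 0.6 0 0 0 0;0.8 0.6 0 0 0 0;0.8 0.6 0 0 0 0;0.8 0.6 0 0 0 0;0.8 0.6 0 0 0 0;0 0 0 0 0 0",
)

```text
clock: 3.1
tcp_pos: [0.5153, -0.189, 0.251]
eef_rot: [-0.0, 0.644, 0.765, 0.0]
wrist_force: [-1.0, -0.9, -0.7]
grip_width: 0.0003
grasp_force: 0.0
```

```bash
python3 - <<'E'
from h import *
m=camera_model("wrist");im,d=read_camera("wrist");cv2.imwrite("pics/w1.png",im[:,:,::-1]);np.savez("w1.npz",im=im,d=d,T=m["world_from_camera"])
P=cloud(d,m);Z=P[...,2]
a=np.radians(10);X=np.array([np.cos(a),np.sin(a)]);Y=np.array([-np.sin(a),np.cos(a)])
q=P[...,:2]-[.5207,-.1507];lx=q@X*1000;ly=q@Y*1000
ok=(d>0)&(abs(lx)<95)&(abs(ly)<145)
def op(m,k=3):return cv2.morphologyEx(m.astype(np.uint8),cv2.MORPH_OPEN,np.ones((k,k)))>0
L=np.dstack([lx,ly])/1000
rect(L,op(ok&(Z>.003)&(Z<.1),5),"dock local");rect(L,op(ok&(Z>.076)&(Z<.1)),"ridge local")
rim=op(ok&(Z>.0635)&(Z<.073))
n,lab,st,c=cv2.connectedComponentsWithStats(rim.astype(np.uint8))
for i in range(1,n):
    if st[i,4]>100: rect(L,lab==i,f"rim {i} px {c[i].round()}")
E
```

```text
dock local 45180 c [-1.9  1.6] size [163.2 261.4] ang 0.26 mean [-2.7 15.1]
ridge local 696 c [ -1.6 -95.6] size [43.9 10. ] ang 0.3 mean [ -0.9 -93.8]
rim 1 px [263.  48.] 707 c [-54.3  91.8] size [25.8 26.5] ang 0.72 mean [-54.6  92.2]
rim 2 px [398.  48.] 790 c [49.8 92.2] size [26.9 26.6] ang 0.29 mean [49.7 92.2]
rim 3 px [271. 246.] 514 c [-53.7 -67.8] size [26.2 26.3] ang 89.71 mean [-53.6 -67.6]
rim 4 px [389. 245.] 530 c [ 50.5 -67.8] size [26.4 26.8] ang 0.04 mean [ 50.3 -67. ]
rim 5 px [326. 271.] 157 c [ -4.4 -91.4] size [38.   1.7] ang 1.51 mean [ -4.8 -91.3]
```

View pics/w1.png

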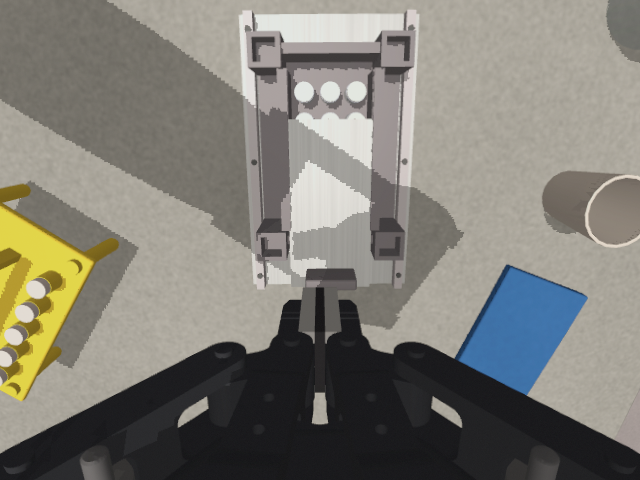

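The wrist view shows the four sockets at (263,48), (398,48), (271,246) and (389,245), and the ridge at (330,278). This puts the frame centre at world (516.7,-139.1) mm, yaw 10.25°, offset about +12, with the cover about 48 mm open. Next I go behind the ridge and descend.

send_rows(
  deltas="-0.91 0.09 0 0 0 -0.06;-0.91 0.09 0 0 0 0;-0.91 0.09 0 0 0 0;-0.91 0.09 0 0 0 0;-0.91 0.09 0 0 0 0;-0.91 0.09 0 0 0 0;0 0 0.9 0 0 0;0 0 0.9 0 0 0;0 0 0.9 0 0 0;0 0 0.9 0 0 0;0 0 0.9 0 0 0;0 0 0.9 0 0 0",
)

```text
clock: 4.15
tcp_pos: [0.5439, -0.2976, 0.1422]
eef_rot: [-0.0, 0.642, 0.767, -0.0]
wrist_force: [-0.0, 0.3, -0.3]
grip_width: 0.0001
grasp_force: 0.0
```

send_rows(
  deltas="0 0 0.9 0 0 0;0 0 0.9 0 0 0;0 0 0.9 0 0 0;0 0 0.65 0 0 0;0 0 0 0 0 0;0.5 0 0 0 0 0;0.5 0 0 0 0 0;0.5 0 0 0 0 0;0 0 0 0 0 0",
)

```text
clock: 4.9
tcp_pos: [0.5392, -0.2656, 0.0775]
eef_rot: [0.001, 0.64, 0.768, 0.0]
wrist_force: [-0.4, 0.6, 0.1]
grip_width: -0.0002
grasp_force: 0.0
```

send_rows(
  deltas="0.3 0 0.3 0 0 0;0.4 0 0 0 0 0;0.4 0 0 0 0 0;0.4 0 0 0 0 0;0.4 0 0 0 0 0;0.3 0 0 0 0 0;0 0 0 0 0 0",
)

```text
clock: 5.48
tcp_pos: [0.531, -0.2229, 0.0703]
eef_rot: [-0.0, 0.64, 0.768, 0.0]
wrist_force: [-1.5, -0.2, -1.1]
grip_width: -0.0
grasp_force: 0.0
```

```bash
cat > ridge.py <<'E'
from h import *
s=telemetry.read_state();m=camera_model("wrist");im,d=read_camera("wrist")
P=cloud(d,m);Z=P[...,2];a=np.radians(10.25);X=np.array([np.cos(a),np.sin(a)]);Y=np.array([-np.sin(a),np.cos(a)])
f=np.array([.5167,-.1391]);q=P[...,:2]-f;L=np.dstack([q@X,q@Y])
ok=(d>0)&(abs(L[...,0])<.03)&(abs(L[...,1])<.14)
np.savez("r.npz",L=L,Z=Z,d=d);cv2.imwrite("pics/r.png",im[:,:,::-1])
t=np.array(s["tcp_pos"])[:2]-f;print("tcp local",t@X,t@Y,s["tcp_pos"][2],s["wrist_force"])
# height profile along y at x=+-16..22
for y in range(-110,-30,3):
    k=(d>0)&(abs(abs(L[...,0])-.018)<.003)&(abs(L[...,1]*1000-y)<1.5)
    if k.sum():print(y,int(k.sum()),np.round(np.median(Z[k])*1000,1),end=" | ")
E
python3 ridge.py
```

```text
tcp local -0.0008334547593090619 -0.08499196482901292 0.0703484191985548 [-1.51809828 -0.19758802 -1.09000098]
-110 35 8.3 | -83 2 125.5 | -80 51 126.3 | -77 844 118.5 | -74 270 126.5 | -71 285 88.3 | -68 2050 151.5 | -65 1487 164.3 | -62 1020 73.4 | -59 192 58.2 | -56 204 58.1 | -53 200 58.1 | -50 209 58.3 | -47 211 58.1 | -44 213 58.2 | -41 217 58.1 | -38 220 58.2 | -35 222 58.1 | -32 232 58.2 |
```

The ridge moves with the fingers, and its front face is now around -63, about 7 mm short of shut. I push gently on to the stop.

send_rows(
  deltas="0.1 0 0 0 0 0;0.1 0 0 0 0 0;0.1 0 0 0 0 0;0 0 0 0 0 0",
)

```text
clock: 5.87
tcp_pos: [0.5302, -0.2181, 0.0704]
eef_rot: [0.0, 0.64, 0.768, 0.0]
wrist_force: [0.1, 0.1, 0.3]
grip_width: -0.0004
grasp_force: 0.0
```

send_rows(
  deltas="0.08 0 0 0 0 0;0 0 0 0 0 0",
)

```text
clock: 6.03
tcp_pos: [0.5299, -0.2166, 0.0704]
eef_rot: [0.0, 0.64, 0.768, 0.0]
wrist_force: [1.1, -0.4, 0.8]
grip_width: 0.0
grasp_force: 0.3
```

send_rows(
  deltas="0.08 0 0 0 0 0;0 0 0 0 0 0",
)

```text
clock: 6.2
tcp_pos: [0.5296, -0.2149, 0.0703]
eef_rot: [0.0, 0.64, 0.768, 0.0]
wrist_force: [0.1, -0.9, 0.3]
grip_width: 0.0
grasp_force: 0.4
```

send_rows(
  deltas="0.08 0 0 0 0 0;0 0 0 0 0 0",
)

```text
clock: 6.37
tcp_pos: [0.5295, -0.2147, 0.0705]
eef_rot: [0.001, 0.64, 0.768, -0.001]
wrist_force: [3.6, -13.2, -2.0]
grip_width: -0.0002
grasp_force: 6.8
```

send_rows(
  deltas="0.05 0 0 0 0 0;0 0 0 0 0 0",
)

```text
clock: 6.53
tcp_pos: [0.5294, -0.2146, 0.0705]
eef_rot: [0.002, 0.641, 0.768, -0.001]
wrist_force: [5.4, -20.5, -4.5]
grip_width: 0.0
grasp_force: 10.7
```

The cover reached its stop at TCP local y -76.6 with 20 N, which confirms the frame position. I back off, lift, and travel to the tier.

send_rows(
  deltas="-0.5 0 0 0 0 0;-0.5 0 0 0 0 0;0 0 -1 0 0 0;0 0 -1 0 0 0;0 0 -1 0 0 0;0 0 -1 0 0 0;0 0 -1 0 0 0;0 0 -1 0 0 0;0 0 -1 0 0 0;0 0 -1 0 0 0;0 0 -1 0 0 0;0 0 -1 0 0 0",
)

```text
clock: 7.53
tcp_pos: [0.5326, -0.2324, 0.2711]
eef_rot: [-0.0, 0.64, 0.768, 0.0]
wrist_force: [0.8, -0.1, -0.2]
grip_width: 0.0003
grasp_force: 0.0
```

send_rows(
  deltas="0.96 0.06 0 0 0 0;0.96 0.06 0 0 0 0;0.96 0.06 0 0 0 0;0.96 0.06 0 0 0 0;0.96 0.06 0 0 0 0;0.96 0.06 0 0 0 0;0.96 0.06 0 0 0 0;0.96 0.06 0 0 0 0;0.96 0.06 0 0 0 0;0.96 0.06 0 0 0 0",
)

```text
clock: 8.37
tcp_pos: [0.5098, -0.0405, 0.2702]
eef_rot: [-0.0, 0.64, 0.768, -0.0]
wrist_force: [0.3, 0.5, -0.9]
grip_width: 0.0
grasp_force: 0.0
```

send_rows(
  deltas="0.96 0.06 0 0 0 0;0.96 0.06 0 0 0 0;0.96 0.06 0 0 0 0;0.96 0.06 0 0 0 0;0.96 0.06 0 0 0 0;0.96 0.06 0 0 0 0;0.96 0.06 0 0 0 0;0.96 0.06 0 0 0 0;0 0 0 0 0 0.84;0 0 0 0 0 0.84;0 0 0 0 0 0.84;0 0 0 0 0 0.84",
)

```text
clock: 9.37
tcp_pos: [0.4918, 0.1117, 0.2702]
eef_rot: [-0.0, 0.783, 0.623, -0.0]
wrist_force: [-0.1, 0.3, 0.1]
grip_width: 0.0001
grasp_force: 0.0
```

send_rows(
  deltas="0 0 0 0 0 0;0 0 0 0 0 0",
)

```text
clock: 9.53
tcp_pos: [0.4918, 0.1115, 0.2702]
eef_rot: [-0.0, 0.78, 0.626, -0.0]
wrist_force: [-0.2, 0.4, -0.2]
grip_width: 0.0
grasp_force: 0.0
```

```bash
cat > tier.py <<'E'
from h import *
import sys
s=telemetry.read_state();m=camera_model("wrist");im,d=read_camera("wrist");cv2.imwrite("pics/"+sys.argv[1],im[:,:,::-1])
P=cloud(d,m);Z=P[...,2]
c=np.array([.4842,.1703]);r=np.linalg.norm(P[...,:2]-c,axis=2)
ok=(d>0)&(r<.13)
v,u=np.mgrid[0:480,0:640]
def op(m,k=3):return cv2.morphologyEx(m.astype(np.uint8),cv2.MORPH_OPEN,np.ones((k,k)))>0
rect(P,op(ok&(Z>.055)&(Z<.12),5),"deck");rect(P,op(ok&(Z>.122)&(Z<.15)&(r<.075)),"bar");print("bar z",np.median(Z[op(ok&(Z>.128)&(Z<.15)&(r<.075))]))
q=s["eef_rot"];print("tcp",s["tcp_pos"],"toolx deg",np.degrees(2*np.arctan2(q[2],q[1])))
E
python3 tier.py t1.png
```

```text
deck 29642 c [482.  171.3] size [186.2 130.8] ang 77.16 mean [484.7 178.4]
bar 3324 c [482.1 171.5] size [123.9  12.3] ang 77.44 mean [483.3 175. ]
bar z 0.1389601737002099
tcp [0.49181641 0.11154533 0.27021724] toolx deg 77.44382972747105
```

View pics/t1.png

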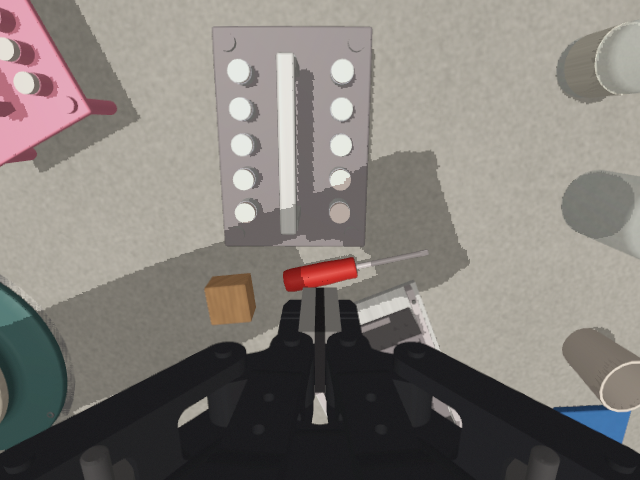

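The tier deck fills (212..372, 27..246) with the bar along u≈287. The bar centre is (482.0,171.4), z 132, aligned with the tool. I move over it, open and descend.

send_rows(
  deltas="0.704 -0.2825 0 0 0 0;0.704 -0.2825 0 0 0 0;0.704 -0.2825 0 0 0 0;0.704 -0.2825 0 0 0 0;0 0 0.9 0 0 0;0 0 0.9 0 0 0;0 0 0.9 0 0 0;0 0 0.9 0 0 0;0 0 0.9 0 0 0;0 0 0.9 0 0 0;0 0 0.9 0 0 0;0 0 0 0 0 0",
  claw=0.6,
  grip_force=60,
)

```text
clock: 10.58
tcp_pos: [0.4808, 0.1711, 0.1408]
eef_rot: [-0.001, 0.78, 0.625, -0.002]
wrist_force: [-0.5, -0.7, -1.2]
grip_width: 0.0514
grasp_force: 0.0
```

send_rows(
  deltas="0 0.05 0.6 0 0 0;0 0 0.5 0 0 0;0 0 0.3 0 0 0;0 0 0 0 0 0;0 0 0 0 0 0",
)

```text
clock: 11.0
tcp_pos: [0.4831, 0.1714, 0.1164]
eef_rot: [-0.0, 0.781, 0.624, -0.0]
wrist_force: [0.2, 0.5, 0.6]
grip_width: 0.0512
grasp_force: 0.0
```

send_rows(
  deltas="0 0 0 0 0 0;0 0 0 0 0 0;0 0 0 0 0 0;0 0 0 0 0 0;0 0 0 0 0 0;0 0 0 0 0 0;0 0 0 0 0 0;0 0 0 0 0 0",
  claw=0,
  grip_force=80,
)

```text
clock: 11.67
tcp_pos: [0.483, 0.1715, 0.1168]
eef_rot: [-0.0, 0.781, 0.624, 0.0]
wrist_force: [-5.2, 0.4, 5.8]
grip_width: 0.0102
grasp_force: 78.5
```

send_rows(
  deltas="0 0 -0.2 0 0 0;0 0 -0.3 0 0 0;0 0 -0.6 0 0 0;0 0 -0.8 0 0 0;0 0 -0.8 0 0 0;0 0 -0.8 0 0 0;0 0 -0.8 0 0 0;0 0 -0.8 0 0 0;0 0 -0.6 0 0 0;0 0 -0.3 0 0 0;0 0 0 0 0 0;0 0 0 0 0 0",
)

```text
clock: 12.67
tcp_pos: [0.483, 0.1713, 0.236]
eef_rot: [-0.0, 0.781, 0.624, -0.0]
wrist_force: [-0.1, 0.5, -5.4]
grip_width: 0.0099
grasp_force: 78.2
```

```bash
cat > held.py <<'E'
from h import *
import sys
from scipy.spatial.transform import Rotation as R
s=telemetry.read_state();m=camera_model("wrist");im,d=read_camera("wrist");cv2.imwrite("pics/"+sys.argv[1],im[:,:,::-1])
P=cloud(d,m);q=s["eef_rot"];Rt=R.from_quat([q[1],q[2],q[3],q[0]])
L=(P-s["tcp_pos"])@Rt.as_matrix()   # tool coords
ok=(d>0)&(np.abs(L[...,:2]).max(2)<.13)
hm=cv2.morphologyEx((ok&(L[...,2]>.04)&(L[...,2]<.06)).astype(np.uint8),cv2.MORPH_OPEN,np.ones((3,3)))>0
rect(L,hm,"deck top, tool xy")
k=hm&(L[...,0]>0);pts=L[k];A=np.c_[pts[:,:2],np.ones(len(pts))]
c=np.median(pts[:,2]);g=abs(pts[:,2]-c)<.004
print("plane dz/dx,dz/dy,z0",np.linalg.lstsq(A[g],pts[g,2],rcond=None)[0].round(4),len(pts))
for x in range(40,115,10):
    b=k&(abs(L[...,0]*1000-x)<2)
    if b.sum()>5:print(x,np.percentile(L[b][:,1]*1000,[.5,99.5]).round(1),end=" | ")
print("xmax",np.percentile(L[k][:,0],[99,99.8]).round(4));print(s["tcp_pos"],s["wrist_force"],s["torque"],s["grip_width"])
E
python3 held.py h1.png
```

```text
deck top, tool xy 45605 c [-0.  0.] size [130.6 185.8] ang 90.0 mean [42.6 -0.3]
plane dz/dx,dz/dy,z0 [0.0007 0.0072 0.0463] 38756
40 [-63.7  63.8] | 50 [-64.1  64.1] | 60 [-64.   64.1] | 70 [-63.8  64. ] | 80 [-64.   63.8] | 90 [-63.6  63.3] | xmax [0.092  0.0926]
[0.48299703 0.17134134 0.23598237] [-0.12425701  0.51333607 -5.39099349] [ 0.00507302 -0.00289127  0.03813711] 0.009944189961004187
```

View pics/h1.png

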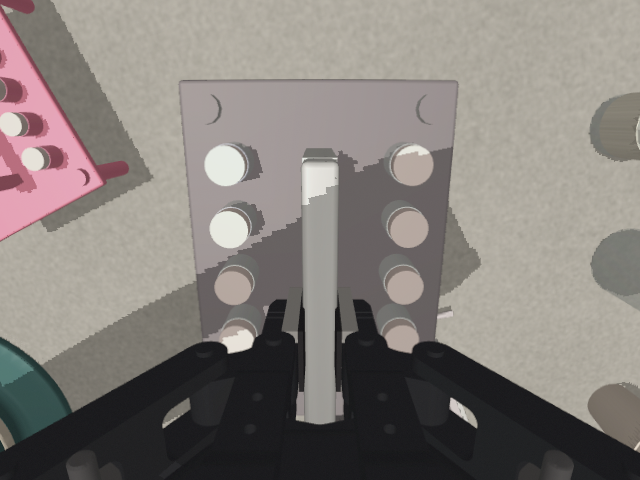

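The held tier is centred and square in the tool, with its deck spanning (180..458, 80..) and level. I turn it to the dock yaw and carry it over the frame.

send_rows(
  deltas="0 0 0 0 0 -0.553;0 0 0 0 0 -0.553;0 0 0 0 0 -0.553;0 0 0 0 0 -0.553;0 0 0 0 0 -0.553;0 0 0 0 0 -0.553;-0.3 -0.02 0 0 0 0;-0.6 -0.04 0 0 0 0;-0.8 -0.06 0 0 0 0;-0.8 -0.06 0 0 0 0;-0.8 -0.06 0 0 0 0;-0.8 -0.06 0 0 0 0",
)

```text
clock: 13.72
tcp_pos: [0.4914, 0.0878, 0.2359]
eef_rot: [-0.0, 0.643, 0.766, -0.0]
wrist_force: [0.4, -0.7, -5.1]
grip_width: 0.0103
grasp_force: 78.2
```

send_rows(
  deltas="-0.8 -0.06 0 0 0 0;-0.8 -0.06 0 0 0 0;-0.8 -0.06 0 0 0 0;-0.8 -0.06 0 0 0 0;-0.8 -0.06 0 0 0 0;-0.8 -0.06 0 0 0 0;-0.8 -0.06 0 0 0 0;-0.8 -0.06 0 0 0 0;-0.8 -0.06 0 0 0 0;-0.8 -0.06 0 0 0 0;-0.8 -0.06 0 0 0 0;-0.8 -0.06 0 0 0 0",
)

```text
clock: 14.72
tcp_pos: [0.5104, -0.1037, 0.2358]
eef_rot: [-0.0, 0.643, 0.766, -0.0]
wrist_force: [-0.4, -0.1, -6.6]
grip_width: 0.0103
grasp_force: 78.2
```

send_rows(
  deltas="-0.6 -0.04 0 0 0 0;-0.4 -0.03 0 0 0 0;0 0 0 0 0 0;0 0 0 0 0 0",
)

```text
clock: 15.05
tcp_pos: [0.5129, -0.1221, 0.2361]
eef_rot: [-0.0, 0.643, 0.766, -0.0]
wrist_force: [0.0, -0.6, -5.3]
grip_width: 0.0105
grasp_force: 78.2
```

```bash
cat > go.py <<'E'
from h import *
s=telemetry.read_state();q=s["eef_rot"];a=2*np.arctan2(q[2],q[1])
d=np.array([.5167,-.1391])-s["tcp_pos"][:2]
print("tcp",np.round(s["tcp_pos"],4),"toolx",np.degrees(a).round(2),"remain tool x,y mm",1000*d@[np.cos(a),np.sin(a)],1000*d@[np.sin(a),-np.cos(a)],s["wrist_force"],s["torque"])
E
python3 go.py; python3 held.py h2.png; python3 - <<'E'
import sys;sys.path.insert(0,'.')
from h import *
m=camera_model("scene");im,d=read_camera("scene");cv2.imwrite("pics/s2.png",cv2.resize(im[200:400,120:400,::-1],(800,571)))
E
```

```text
tcp [ 0.5129 -0.1221  0.2361] toolx 100.0 remain tool x,y mm -17.404098919113615 0.7889780569712118 [ 0.04956784 -0.60426425 -5.27688243] [ 0.04444829 -0.03548663  0.00607522]
deck top, tool xy 45637 c [-0.2  0.3] size [185.8 130.7] ang 0.02 mean [42.4  0.2]
plane dz/dx,dz/dy,z0 [0.0006 0.0065 0.0462] 38713
40 [-63.4  64. ] | 50 [-63.6  64.4] | 60 [-63.7  64.3] | 70 [-63.3  64. ] | 80 [-63.6  64.2] | 90 [-63.2  63.9] | xmax [0.0918 0.0924]
[ 0.51290038 -0.12209741  0.23608194] [ 0.04956784 -0.60426425 -5.27688243] [ 0.04444829 -0.03548663  0.00607522] 0.01052631489729456
```

View pics/h2.png

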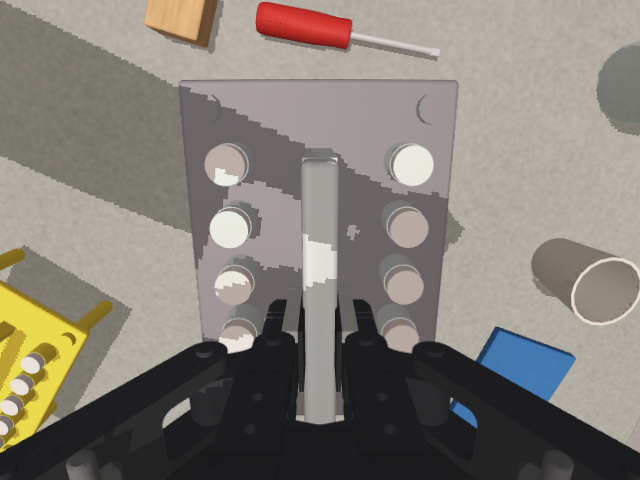

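View pics/s2.png

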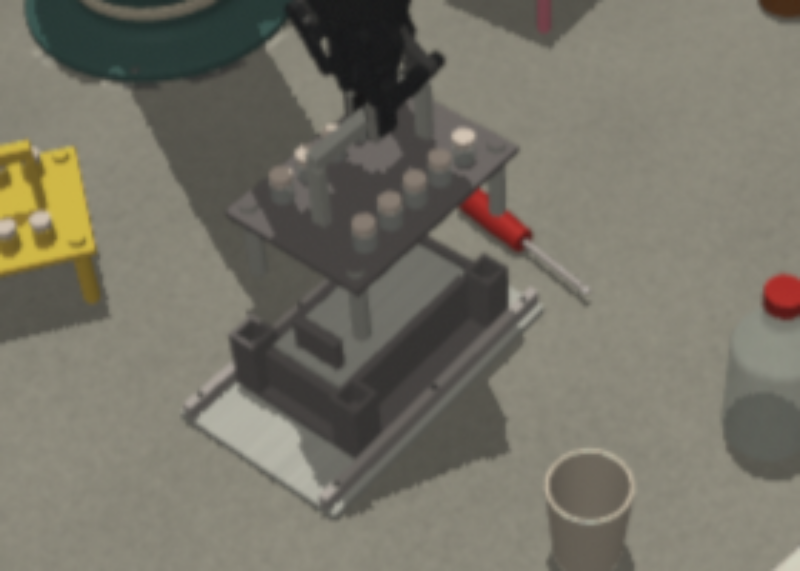

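The wrist view shows the tier still square in the tool (deck 180..458), and the scene view shows the cover shut with the tier hanging above the frame. I make the last corrections and descend to just above the rims.

send_rows(
  deltas="-0.3 0.025 0 0 0 -0.036;-0.3 0 0 0 0 0;-0.27 0 0 0 0 0;0 0 0.3 0 0 0;0 0 0.5 0 0 0;0 0 0.5 0 0 0;0 0 0.5 0 0 0;0 0 0.4 0 0 0;0 0 0 0 0 0;0 0 0 0 0 0",
)

```text
clock: 15.98
tcp_pos: [0.5164, -0.1388, 0.1917]
eef_rot: [-0.001, 0.641, 0.768, -0.0]
wrist_force: [0.2, -0.8, -3.4]
grip_width: 0.0103
grasp_force: 78.3
```

```bash
python3 go.py
```

```text
tcp [ 0.5164 -0.1388  0.1917] toolx 100.34 remain tool x,y mm -0.36270481168293794 0.22088365005836272 [ 0.24543023 -0.82502125 -3.42210662] [ 0.04924652 -0.02252441 -0.03883915]
```

send_rows(
  deltas="-0.01 0 0.1 0 0 0;0 0 0.1 0 0 0;0 0 0.1 0 0 0;0 0 0.08 0 0 0;0 0 0 0 0 0",
)

```text
clock: 16.4
tcp_pos: [0.5166, -0.1391, 0.1844]
eef_rot: [-0.0, 0.641, 0.768, -0.0]
wrist_force: [-0.8, 0.2, -5.7]
grip_width: 0.0102
grasp_force: 78.2
```

send_rows(
  deltas="0 0 0.1 0 0 0;0 0 0.1 0 0 0;0 0 0 0 0 0",
)

```text
clock: 16.65
tcp_pos: [0.5166, -0.1391, 0.1803]
eef_rot: [-0.0, 0.641, 0.768, -0.0]
wrist_force: [-0.1, -0.5, -5.2]
grip_width: 0.0101
grasp_force: 78.2
```

No contact, and the feet are about 4 mm into the sockets. I keep descending to about 2 mm above the floor.

send_rows(
  deltas="0 0 0.15 0 0 0;0 0 0.15 0 0 0;0 0 0.15 0 0 0;0 0 0.15 0 0 0;0 0 0.1 0 0 0;0 0 0 0 0 0",
)

```text
clock: 17.15
tcp_pos: [0.5165, -0.1391, 0.1661]
eef_rot: [-0.0, 0.641, 0.768, -0.0]
wrist_force: [-0.6, 0.5, -5.0]
grip_width: 0.0103
grasp_force: 78.2
```

send_rows(
  deltas="0 0 0.08 0 0 0;0 0 0.05 0 0 0;0 0 0 0 0 0",
)

```text
clock: 17.4
tcp_pos: [0.5167, -0.1391, 0.1639]
eef_rot: [-0.0, 0.641, 0.768, -0.0]
wrist_force: [0.0, 0.9, -4.9]
grip_width: 0.0105
grasp_force: 78.3
```

send_rows(
  deltas="0 0 0.04 0 0 0;0 0 0 0 0 0",
)

```text
clock: 17.57
tcp_pos: [0.5167, -0.1391, 0.1633]
eef_rot: [-0.0, 0.641, 0.768, 0.0]
wrist_force: [-0.0, 0.7, -5.3]
grip_width: 0.0103
grasp_force: 78.3
```

send_rows(
  deltas="0 0 0.04 0 0 0;0 0 0 0 0 0",
)

```text
clock: 17.73
tcp_pos: [0.5167, -0.1392, 0.1628]
eef_rot: [0.0, 0.641, 0.768, 0.0]
wrist_force: [-1.3, -0.9, -1.5]
grip_width: 0.0103
grasp_force: 78.6
```

send_rows(
  deltas="0 0 0.03 0 0 0;0 0 0 0 0 0",
)

```text
clock: 17.9
tcp_pos: [0.5168, -0.1392, 0.1628]
eef_rot: [0.0, 0.641, 0.768, 0.0]
wrist_force: [-4.5, -0.2, 4.8]
grip_width: 0.0104
grasp_force: 79.6
```

It is home at 0.1628, as predicted. I release and retreat.

send_rows(
  deltas="0 0 0 0 0 0;0 0 0 0 0 0;0 0 0 0 0 0;0 0 0 0 0 0;0 0 0 0 0 0;0 0 0 0 0 0",
  claw=0.5,
)

```text
clock: 18.4
tcp_pos: [0.5167, -0.1391, 0.1619]
eef_rot: [-0.0, 0.641, 0.768, 0.0]
wrist_force: [0.6, 0.0, 0.6]
grip_width: 0.0429
grasp_force: 0.0
```

send_rows(
  deltas="0 0 -0.2 0 0 0;0 0 -0.4 0 0 0;0 0 -0.6 0 0 0;0 0 -0.8 0 0 0;0 0 -0.8 0 0 0;0 0 -0.8 0 0 0;0 0 -0.8 0 0 0;0 0 -0.8 0 0 0;0 0 -0.4 0 0 0;0 0 0 0 0 0;0 0 0 0 0 0",
)

```text
clock: 19.32
tcp_pos: [0.5168, -0.1391, 0.2741]
eef_rot: [0.0, 0.641, 0.768, 0.0]
wrist_force: [-0.6, 0.1, -1.5]
grip_width: 0.0428
grasp_force: 0.0
```

```bash
python3 - <<'E'
from h import *
m=camera_model("wrist");im,d=read_camera("wrist")
P=cloud(d,m);Z=P[...,2];r=np.linalg.norm(P[...,:2]-[.5167,-.1391],axis=2);ok=(d>0)&(r<.125)
def op(m,k=3):return cv2.morphologyEx(m.astype(np.uint8),cv2.MORPH_OPEN,np.ones((k,k)))>0
dk=op(ok&(Z>.106)&(Z<.126),5);rect(P,dk,"deck")
p=P[dk];print(np.linalg.lstsq(np.c_[p[:,:2]-[.5167,-.1391],np.ones(len(p))],p[:,2],rcond=None)[0].round(4),"expect z .116")
b=op(ok&(Z>.172)&(Z<.21)&(r<.07));rect(P,b,"bar");print("bar top",np.median(P[b][:,2]),"expect .185")
im,_=read_camera("scene");cv2.imwrite("pics/s3.png",cv2.resize(im[200:400,120:400,::-1],(800,571)))
E
```

```text
deck 26825 c [ 516.9 -139.8] size [130.9 186.1] ang 10.35 mean [ 514.2 -123.6]
[ 0.0008 -0.0005  0.1163] expect z .116
bar 3611 c [ 517.  -139.8] size [ 12.  124.3] ang 10.36 mean [ 516.1 -135. ]
bar top 0.18501602163714562 expect .185
```

View pics/s3.png

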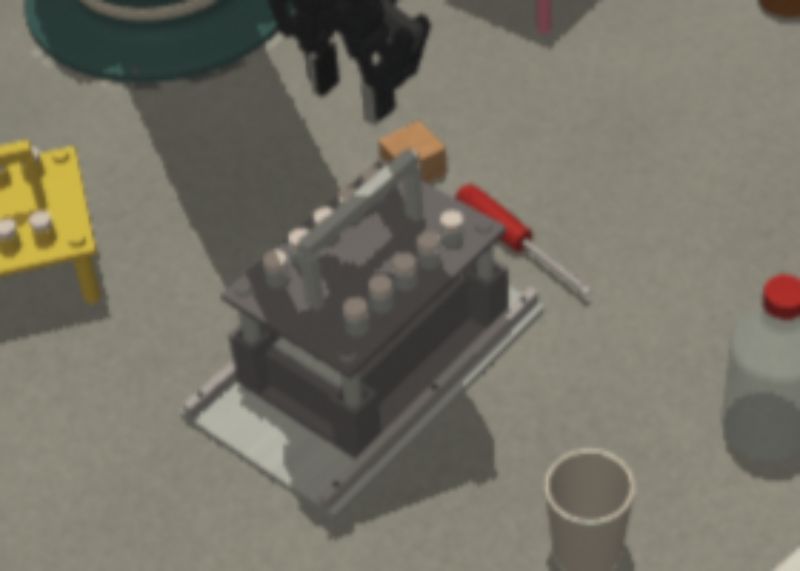

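The picture shows the tier seated level on the frame with its posts in the sockets, and the gripper clear. The bar top is at 185.0 mm and the deck at 116.3 mm, both as expected. I hand it in.

```bash
python3 -c "
from bench import manip;print(manip.job_done())"
```

```text
the job is handed in; nothing more can be done
None
```

The cover is pushed shut to its stop and the upper tier is seated level with all four posts home. The gripper has let go and is clear, no bystander was touched, and I handed the job in at about 19.5 s.

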